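# Click the spindle sander's dial four steps up and start it

### The arm

A 6-joint arm with a two-finger parallel gripper is mounted at the origin on the work surface. World frame = base frame: x ahead of the robot, y to its left, z up, the work surface at z = 0. Lengths are in m, angles in rad, forces in N, time in s.
With the tool pointing down it reaches from about 0.35 to 0.85 m from the base axis. Payload 8.1 kg.
Tool frame: the origin (TCP) lies at the very end of the fingers, on their centre line; the grasp point (between the pads) lies grip_depth behind it (grip_depth is the distance from the TCP to the grasp point, in m); x points along the fingers, z is the direction in which the jaws open and shut, and the axes are right-handed (so a half turn about x gives the same grasp; the last joint's range is limited). The gripper opens to 85 mm and grips with 20 to 120 N. Pads are 22 mm wide; open, the fingers measure 114 mm over their backs; the gripper's body (76 mm by 85 mm) begins 54 mm behind the grasp point. The pads swing forward as they close: fully open they stand 13 mm farther back than shut.
Start: joints at [1.063, 0.13, 1.488, -0, 1.523, -0.085], TCP at [0.246, 0.547, 0.192] pointing down, gripper open.
Joint ranges: [-2.96, 2.96], [-0.89, 2.26], [0.02, 2.5], [-1.34, 4.48], [0, 2.73], [-2.66, 2.66]. Speed limits (rad/s): [2.39, 2.39, 2.79, 3.14, 3.14, 3.14].

### API

Orientations are given as a unit quaternion [x, y, z, w].
In Python, from workcell import get_obs, snapshot, close_job, grip_depth gives the robot as it stands.
- The arm moves only by the tool carry_out, never from a script. Its argument "moves" is one flat list of numbers, 7 for each row, row after row: the shift along the tool's x, y, z in m, then the turn, a rotation vector about the tool's x, y, z in rad, then the opening, from 0 (shut) to 1 (fully open). In form: [x, y, z, rx, ry, rz, jaw, x, y, z, rx, ry, rz, jaw, ...]. A call has 1 to 12 rows; each row is the pose to reach, as a shift and turn from the pose commanded when the call began, along the tool's axes at that moment; what a row does not reach only later rows make up. A row lasts 1/12 s, in which the tool goes at most 41.7 mm and 7.16 degrees, less where a joint would pass 70% of its speed; a pose out of reach is approached as far as the arm can. A call with a gripper value outside its range is refused whole. The fingers move at their own pace and stop on an object; "squeeze" is the grip in N (left out, the last holds). Time passes only in rows, so rows that repeat a pose let the fingers close. It gives the time, the measured TCP pose, the force and the opening at its end, in the units of the state.
- get_obs(): the state, without advancing time (a new reading comes with each control period).
- snapshot(name): name is "scene" or "top" or "wrist"; returns a dict with "color" (480x640x3 uint8, red, green, blue), "z_map" (480x640 float32, m along the optical axis (not along the pixel's ray), 0 where there is no reading), "fx", "fy", "cx", "cy" (pixels), "D" ([k1, k2, p1, p2, k3] as OpenCV has them; the pictures are not rectified), "R" (3x3) and "t" (3): a world point X has camera coordinates R X + t; the wrist camera has in their place "T_tool_cam" (4x4, takes a point from camera to tool coordinates, whose origin is the TCP and whose axes are the tool frame's). Camera axes: x right, y down, z forward; pixel columns grow to the right and rows downward; lengths in m; the calibration is good to about 2 mm. A picture is of the moment at which its call begins: read the wrist's pose just before it.
- close_job(): hands the job in, once; it reports no verdict.
The state is a dict: "t": time; "joint_pos": joint angles; "dq": joint speeds; "joint_torque": joint torques, N m; "tool_pos": TCP position; "eef_rot": TCP orientation; "ft_force": force on the tool from outside, world axes, zero at the start; "moment": the same for the moment, N m; "opening": opening from 0.0 (shut) to 1.0 (fully open).
Only numpy, scipy, OpenCV 4.12 (cv2) and the standard library are available. Lean on these libraries where they do the work, as an engineer would, in place of code of your own. Each camera call takes 0.05 s, during which the arm holds its last target.

### The job

Turn the sander's red-winged dial exactly four clicks clockwise (seen from above) from the click it now rests on, let it sit there, and then press the green start button all the way in and let go. The wing is worn and loose on its dial, so count the clicks of the grey dial with the yellow pointer and not the turn of the wing; do not knock the things lying around.

Things in the scene. Friction and masses are not known exactly. Their poses are not given: they have to be found in the camera images.
- sander: Bench spindle sander, fixed. Origin: underside, below the middle of its grey control deck; z up, x away from the operator towards the sanding table, y along the deck. Deck 160 (x) by 360 (y) mm, centred on the origin, top 90 mm above the bench. The dial's upright axis stands at x 0, y +80 mm, the green button at x 0, y -100 mm.
- drum (a point): Top of the brown upright abrasive drum (52 mm across, steel cap 60 mm) at the sander's x 200, y -70 mm, 233 mm above the bench. It stands on the sanding table behind the deck (the sander's x 80 to 310 mm, y -185 to 185 mm, top 115 mm above the bench).
- dial (a joint): Angle (rad) of the grey dial about its upright axis, growing clockwise seen from above; no end stop within reach. Click stops lie every 30 degrees, at whole multiples of 0.5236; it starts at stop 0, 1 or 2. Resistance is about 0.3 N m as it leaves a stop and falls away until half-way; past half-way a spring snaps it on to the next stop; let go before half-way and it falls back.
- dial_top (a point): Centre of the upper face of the grey dial, 121 mm above the bench: a disc 120 mm across, 12 mm thick, on a black collar 128 mm across, with 12 white ticks on the deck around it. The red wing stands on it.
- pointer (a point): Top of the yellow pointer block (16 by 14 mm, 3.5 mm high) near the rim of the grey dial, 51 mm from the axis; it turns with the dial. Its frame's x points outward along the pointer.
- grip (a point): Point on the dial's axis inside the red wing, 146 mm above the bench. The wing is an upright bar 80 mm long (this frame's x), 16 mm wide (y), from 122 to 158 mm above the bench. It is loose: it swings freely 0.26 rad (15 degrees) either way from the pointer's line before it drives the dial, and starts anywhere in that play. After each click the dial springs ahead and the wing must catch up.
- start (a joint): Travel (m) of the green start button: 0 out, 0.006 fully in; a spring (5 N when fully in) returns it.
- start_top (a point): Centre of the top face of the green round button, 38 mm across; it is pressed straight down.
- offcut: Cream rigid foam offcut, 100 by 60 by 40 mm, on the sanding table; origin under its centre. Leave alone.
- sanding_block: Sanding block, wood with a yellow grip, 65 by 120 by 40 mm, on the bench; origin under its centre. Leave alone.
- grinder: Air grinder lying on the bench, about 170 mm long, 44 mm high, with a rubber disc; origin under its middle. Leave alone.
- filler_tin: Filler tin, 84 mm across, 100 mm tall; origin under its centre. Leave alone.
- tape: Roll of blue tape, 104 mm across, 25 mm high, on the sanding table; origin under its centre. Leave alone.
- cleaner: Cleaner bottle, 64 mm across, 180 mm tall; origin under its centre. Leave alone.

How it is judged:
By the outcome, as a careful person would: the job done as asked, in the order asked, and still so for the second after the job is handed in, with the robot touching nothing.
It also fails if it takes over 58 s, if anything falls off the work surface, if the arm or the gripper's body presses on something with over 40 N, if the wrist force passes 120 N, or if a joint passes its speed limit or range.

## Working session

There is one attempt and no reset: what is moved stays moved. The work goes in short steps, Python scripts to look and compute and a tool call to move; the robot and the scene stay as the last step left them, time stands still between calls to the robot, and variables do not carry over. Pictures are saved under pics/ and viewed, and the job is handed in when it is done.

Besides the shell and the picture viewer there is one more tool, called after "Emit:" in YAML: its name, and indented under it one key for each argument. carry_out: Moves the arm, as the interface text tells. Its arguments: {"type":"object","properties":{"moves":{"type":"array","items":{"type":"number"}},"squeeze":{"type":"number"}},"required":["moves"]}

```bash
mkdir -p pics; ls
python3 - <<'E'
from workcell import get_obs, snapshot, grip_depth
import cv2,numpy as np,pickle
print(get_obs(), grip_depth)
for n in ["scene","top","wrist"]:
    s=snapshot(n); cv2.imwrite(f"pics/{n}0.png",s["color"][:,:,::-1]); pickle.dump(s,open(f"{n}0.pkl","wb"))
    print(n,{k:np.round(v,4).tolist() if not np.isscalar(v) else v for k,v in s.items() if k not in("color","z_map")})
E
```

```text
pics
{'t': 0.0, 'joint_pos': array([ 1.06261363e+00,  1.31171114e-01,  1.48928822e+00, -1.41703599e-05,
        1.52299982e+00, -8.53920941e-02]), 'dq': array([-1.31863903e-03,  7.06790470e-05, -8.84632277e-04,  1.30476254e-03,
       -1.30889015e-03, -4.61419036e-04]), 'joint_torque': array([ 2.03051836e-04, -5.69423139e+01, -5.00535178e+01, -9.77325953e-05,
        1.54331949e-02, -1.91396066e-05]), 'tool_pos': array([0.24585833, 0.54662721, 0.19113365]), 'eef_rot': array([-0.38427159,  0.59436167,  0.38364323,  0.59320099]), 'ft_force': array([ 0.71449764, -0.04882424, -0.44302307]), 'moment': array([-0.03342827, -0.01488856, -0.00309767]), 'opening': 0.9994019868125972} 0.0187
scene {'fx': 450.7917457437046, 'fy': 450.7917457437046, 'cx': 322.34657268882023, 'cy': 237.09845186773802, 'D': [-0.0321, 0.0, 0.0, 0.0, 0.0], 'R': [[0.0074, 1.0, -0.0013], [0.7582, -0.0065, -0.652], [-0.652, 0.0038, -0.7582]], 't': [-0.0204, -0.3297, 1.5423]}
top {'fx': 450.9427888338655, 'fy': 450.9427888338655, 'cx': 323.0334032268388, 'cy': 245.36813177494716, 'D': [-0.11, 0.0, 0.0, 0.0, 0.0], 'R': [[0.0287, -0.9986, 0.0434], [-0.9935, -0.0332, -0.1088], [0.1101, -0.04, -0.9931]], 't': [-0.0255, 0.576, 0.8996]}
wrist {'fx': 350.3788143079443, 'fy': 350.3788143079443, 'cx': 324.28489234744217, 'cy': 237.68603668405416, 'D': [-0.0591, 0.0, 0.0, 0.0, 0.0], 'T_tool_cam': [[-0.0008, -0.2724, 0.9622, -0.1821], [-0.0009, -0.9622, -0.2724, 0.0684], [1.0, -0.0011, 0.0005, 0.0008], [0.0, 0.0, 0.0, 1.0]]}
```

View pics/scene0.png

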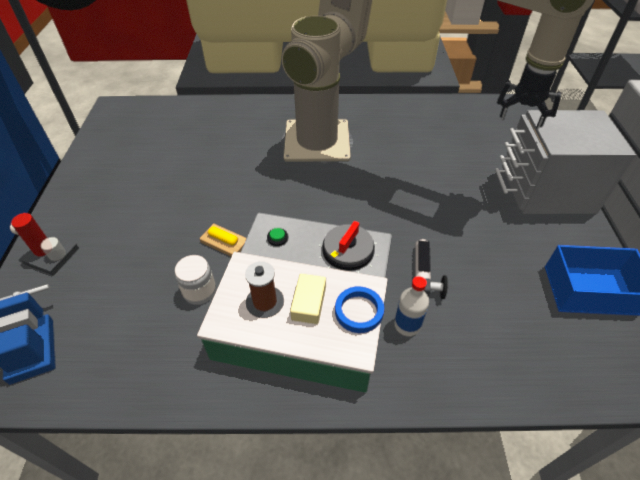

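View pics/top0.png

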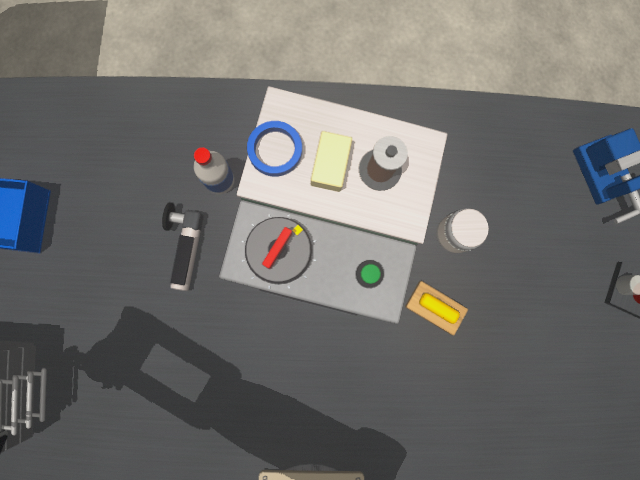

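View pics/wrist0.png

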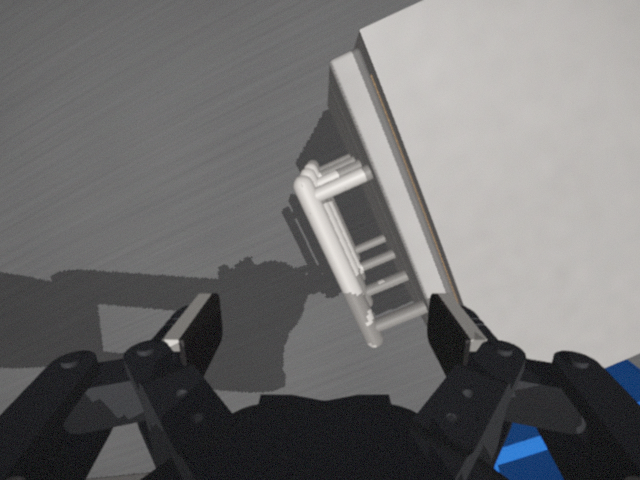

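The top view shows the red wing at about (278,248), the yellow pointer at (298,230) and the green button at (370,273). The scene view agrees. Next I'll measure them in both views.

```bash
cat > h.py <<'E'
import numpy as np,cv2,pickle
from scipy.spatial.transform import Rotation as Ro
def cloud(s,mask,Rt=None):
    v,u=np.nonzero(mask&(s["z_map"]>0)); z=s["z_map"][v,u]
    K=np.array([[s["fx"],0,s["cx"]],[0,s["fy"],s["cy"]],[0,0,1]])
    p=cv2.undistortPoints(np.c_[u,v].astype(float).reshape(-1,1,2),K,np.array(s["D"],float)).reshape(-1,2)
    c=np.c_[p*z[:,None],z]
    if "R" in s: return (c-np.array(s["t"]))@np.array(s["R"]),u,v
    T=np.array(s["T_tool_cam"]); c=c@T[:3,:3].T+T[:3,3]
    R,t=Rt; return c@R.T+t,u,v
def masks(s):
    h=cv2.cvtColor(s["color"],cv2.COLOR_RGB2HSV).astype(int);H,S,V=h[...,0],h[...,1],h[...,2]
    return dict(red=((H<8)|(H>172))&(S>150)&(V>70),yel=(abs(H-29)<5)&(S>180)&(V>120),grn=(abs(H-68)<14)&(S>130)&(V>60))
E
python3 - <<'E'
from h import *
box={"top":dict(red=(255,220,300,275),yel=(290,222,306,238),grn=(350,258,390,290)),"scene":dict(red=(335,218,362,262),yel=(325,245,345,262),grn=(262,222,292,248))}
for n in box:
    s=pickle.load(open(n+"0.pkl","rb")); m=masks(s)
    for k,(a,b,c,d) in box[n].items():
        q=np.zeros((480,640),bool); q[b:d,a:c]=1
        P,u,v=cloud(s,m[k]&q)
        zt=np.percentile(P[:,2],85); T=P[P[:,2]>zt-0.006]
        c0=T.mean(0); w,V=np.linalg.eigh(np.cov(T[:,:2].T))
        mm=(T[:,:2].min(0)+T[:,:2].max(0))/2
        print(n,k,len(P),"px",u.mean().round(1),v.mean().round(1),"top",zt.round(4),"mean",c0.round(4),"mid",mm.round(4),"ang",np.degrees(np.arctan2(V[1,1],V[0,1])).round(1),"ext",(np.sqrt(12*w)).round(4))
    # deck plane: fit
    q=np.ones((480,640),bool); P,u,v=cloud(s,q)
    D=P[(abs(P[:,2]-0.09)<0.006)&(P[:,0]>.25)&(P[:,0]<.8)&(abs(P[:,1])<.4)]
    r=cv2.minAreaRect(D[:,:2].astype(np.float32)); print("deck",len(D),np.median(D[:,2]),r)
    D=P[(abs(P[:,2]-0.115)<0.006)&(P[:,0]>.25)&(P[:,0]<.95)&(abs(P[:,1])<.4)]
    r=cv2.minAreaRect(D[:,:2].astype(np.float32)); print("table",len(D),np.median(D[:,2]),r)
E
```

```text
top red 386 px 276.5 247.4 top 0.1592 mean [0.5564 0.0799 0.1578] mid [0.557  0.0793] ang 150.7 ext [0.0154 0.0777]
top yel 50 px 297.7 229.3 top 0.1259 mean [0.5947 0.0443 0.1247] mid [0.5944 0.0437] ang 169.3 ext [0.0118 0.0156]
top grn 274 px 370.1 273.5 top 0.1131 mean [ 0.5172 -0.0947  0.1117] mid [ 0.5173 -0.0948] ang 86.6 ext [0.0302 0.0312]
deck 11356 0.08987567246198218 ((0.5678381323814392, -0.034749358892440796), (0.5731304287910461, 0.2501140832901001), 81.83983612060547)
table 19211 0.11501120524069557 ((0.6718084812164307, 0.021276473999023438), (0.46521005034446716, 0.3740028440952301), 77.29691314697266)
scene red 302 px 348.3 236.6 top 0.1597 mean [0.561  0.0788 0.1585] mid [0.5585 0.0783] ang 150.6 ext [0.0163 0.0811]
scene yel 24 px 333.7 253.8 top 0.1275 mean [0.5951 0.0429 0.1257] mid [0.595  0.0423] ang 178.3 ext [0.0116 0.0176]
scene grn 158 px 276.8 234.2 top 0.1143 mean [ 0.521  -0.096   0.1127] mid [ 0.5188 -0.0961] ang -150.2 ext [0.033  0.0339]
deck 4269 0.09115833776820371 ((0.5752753615379333, -0.023992180824279785), (0.5903326869010925, 0.25506970286369324), 79.9625244140625)
table 12640 0.1168517504094066 ((0.6735339760780334, 0.01975494623184204), (0.4659734070301056, 0.36827993392944336), 77.19908905029297)
```

```bash
cat >> h.py <<'E'
def go(target,yawx=None,obs=None):
    """shift and rotvec (tool axes) to reach TCP target with tool straight down, jaw z at world angle yawx (deg)"""
    from workcell import get_obs
    o=obs or get_obs(); R=Ro.from_quat(o["eef_rot"])
    z=np.array([np.cos(np.radians(yawx)),np.sin(np.radians(yawx)),0]); x=np.array([0,0,-1.]); y=np.cross(z,x)
    G=Ro.from_matrix(np.c_[x,y,z])
    return R.inv().apply(np.array(target)-o["tool_pos"]).round(4),(R.inv()*G).as_rotvec().round(4)
def jawyaw(o):
    z=Ro.from_quat(o["eef_rot"]).as_matrix()[:,2]; return np.degrees(np.arctan2(z[1],z[0]))
E
python3 - <<'E'
from h import *
from workcell import get_obs
o=get_obs(); print(jawyaw(o), Ro.from_quat(o["eef_rot"]).as_matrix().round(3))
for y in (60.7,-119.3): print(y,go((0.557,0.079,0.27),y))
E
```

```text
65.77546852540556 [[-0.001 -0.912  0.41 ]
 [-0.001  0.41   0.912]
 [-1.     0.    -0.001]]
60.7 (array([-0.0783, -0.4756, -0.2991]), array([ 0.0886, -0.0014, -0.0001]))
-119.3 (array([-0.0783, -0.4756, -0.2991]), array([-3.053e+00,  2.000e-04, -2.200e-03]))
```

Emit:
carry_out:
  moves: [-0.04,0,0,0,0,0,1,-0.078,0,0,0,0,0,1,-0.078,-0.03,-0.02,0.01,0,0,1,-0.078,-0.06,-0.04,0.02,0,0,1,-0.078,-0.09,-0.06,0.02,0,0,1,-0.078,-0.12,-0.075,0.03,0,0,1,-0.078,-0.15,-0.095,0.03,0,0,1,-0.078,-0.18,-0.115,0.04,0,0,1,-0.078,-0.21,-0.13,0.04,0,0,1,-0.078,-0.24,-0.15,0.05,0,0,1,-0.078,-0.27,-0.17,0.05,0,0,1,-0.078,-0.3,-0.19,0.05,0,0,1]

```text
t: 1.15
tool_pos: [0.4423, 0.2492, 0.27]
eef_rot: [-0.369, 0.603, 0.369, 0.603]
ft_force: [-0.3, 0.5, -0.5]
opening: 0.998
```

Run:
```python
from h import *
print(go((0.557,0.079,0.27),60.7))
```

```text
(array([-0.    , -0.1796, -0.0993]), array([ 0.0387, -0.0002, -0.0002]))
```

Emit:
carry_out:
  moves: [0,-0.03,-0.017,0.01,0,0,1,0,-0.06,-0.034,0.015,0,0,1,0,-0.09,-0.05,0.02,0,0,1,0,-0.12,-0.066,0.03,0,0,1,0,-0.15,-0.083,0.035,0,0,1,0,-0.18,-0.099,0.039,0,0,1,0,-0.18,-0.099,0.039,0,0,1,0,-0.18,-0.099,0.039,0,0,1,0,-0.18,-0.099,0.039,0,0,1,0,-0.18,-0.099,0.039,0,0,1]

```text
t: 1.98
tool_pos: [0.5565, 0.0816, 0.2701]
eef_rot: [-0.357, 0.61, 0.358, 0.61]
ft_force: [-0.3, 0.0, -0.5]
opening: 1.002
```

Run:
```python
from h import *
from workcell import get_obs,snapshot
o=get_obs(); s=snapshot("wrist"); pickle.dump((o,s),open("w1.pkl","wb")); cv2.imwrite("pics/w1.png",s["color"][:,:,::-1])
print(o["joint_pos"].round(3),o["tool_pos"],jawyaw(o))
Rt=(Ro.from_quat(o["eef_rot"]).as_matrix(),o["tool_pos"])
m=masks(s)
for k in m:
    n,l,st,ce=cv2.connectedComponentsWithStats(m[k].astype(np.uint8))
    for i in range(1,n):
        if st[i,4]<120: continue
        P,u,v=cloud(s,l==i,Rt)
        if len(P)<50: continue
        zt=np.percentile(P[:,2],85); T=P[P[:,2]>zt-0.005]
        w,V=np.linalg.eigh(np.cov(T[:,:2].T))
        print(k,ce[i].round(),len(P),zt.round(4),T.mean(0).round(4),np.degrees(np.arctan2(V[1,1],V[0,1])).round(1),np.sqrt(12*w).round(4))
```

```text
[ 0.054  0.01   1.474  0.     1.658 -1.006] [0.5564734  0.08161807 0.27013012] 60.73253917580086
red [321. 220.] 1635 0.1589 [0.5559 0.0804 0.158 ] 150.1 [0.0152 0.0776]
red [542. 304.] 1039 0.181 [0.7142 0.2171 0.1802] -159.8 [0.025  0.0265]
yel [ 61. 256.] 1087 0.0405 [ 0.4547 -0.2501  0.0392] 60.6 [0.0233 0.0828]
yel [308. 265.] 136 0.1254 [0.5951 0.0432 0.1248] 166.9 [0.01   0.0154]
grn [159. 260.] 1058 0.1128 [ 0.5185 -0.0946  0.112 ] 119.5 [0.0323 0.0335]
```

View pics/w1.png

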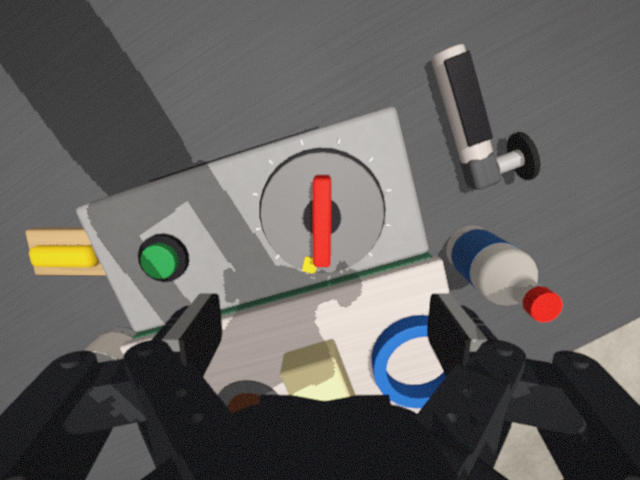

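The wrist view shows the wing at (321,220), with its centre at about (0.556, 0.080), top 0.158 and direction -30°. The pointer at (308,265) points along -43.7°, and the button is at (159,260). All of this agrees with the fixed cameras, so I'll descend.

Run:
```python
from h import *
print(go((0.5563,0.0798,0.131),60.2))
```

```text
(array([ 0.1392, -0.0009, -0.0018]), array([ 0.0097,  0.0002, -0.0002]))
```

Emit:
carry_out:
  moves: [0.03,-0.001,-0.002,0.01,0,0,1,0.06,-0.001,-0.002,0.01,0,0,1,0.09,-0.001,-0.002,0.01,0,0,1,0.11,-0.001,-0.002,0.01,0,0,1,0.125,-0.001,-0.002,0.01,0,0,1,0.135,-0.001,-0.002,0.01,0,0,1,0.139,-0.001,-0.002,0.01,0,0,1,0.139,-0.001,-0.002,0.01,0,0,1,0.139,-0.001,-0.002,0.01,0,0,1]
  squeeze: 60

```text
t: 2.78
tool_pos: [0.5574, 0.0789, 0.1323]
eef_rot: [-0.355, 0.612, 0.354, 0.612]
ft_force: [1.5, 1.0, 0.2]
opening: 0.998
```

Emit:
carry_out:
  moves: [0,0,0,0,0,0,0.4,0,0,0,0,0,0,0.3,0,0,0,0,0,0,0.2,0,0,0,0,0,0,0,0,0,0,0,0,0,0,0,0,0,0,0,0,0,0,0,0,0,0,0,0,0,0,0,0,0,0,0]
  squeeze: 60

```text
t: 3.45
tool_pos: [0.5568, 0.0785, 0.1311]
eef_rot: [-0.354, 0.612, 0.354, 0.612]
ft_force: [-0.5, -0.2, -0.5]
opening: 0.0
```

Run:
```python
from h import *
from workcell import get_obs,snapshot
o=get_obs(); print(o["tool_pos"],jawyaw(o),o["opening"],o["ft_force"],o["moment"])
s=snapshot("wrist"); cv2.imwrite("pics/w2.png",s["color"][:,:,::-1])
```

```text
[0.55679222 0.07846371 0.13111832] 60.10036012184359 0.00015692252062627556 [-0.54569012 -0.20203363 -0.53821504] [-0.0091117  -0.01624331  0.00359246]
```

View pics/w2.png

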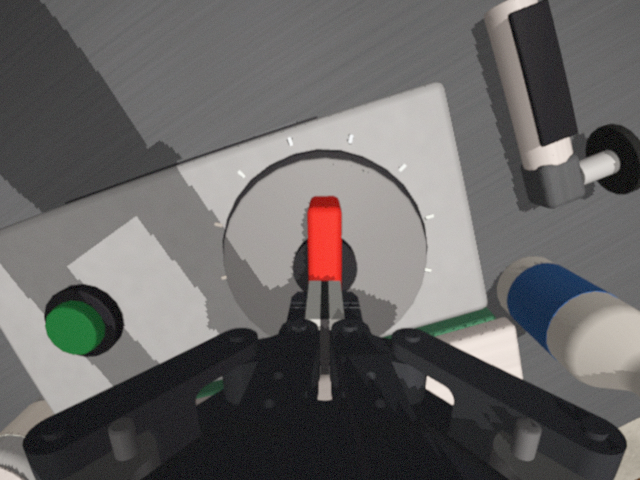

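Run:
```python
from h import *
from workcell import get_obs,snapshot
im=cv2.imread("pics/w2.png")
s=snapshot("wrist")
T=np.linalg.inv(np.array(s["T_tool_cam"]));K=np.array([[s["fx"],0,s["cx"]],[0,s["fy"],s["cy"]],[0,0,1]])
for p in [(0,0,0),(-.0187,0,0),(-.0267,0,0),(-.0267,0.04,0),(-.0267,-.04,0),(0,0,.008),(-.0187,0,.008)]:
    q,_=cv2.projectPoints(np.array([p],float),cv2.Rodrigues(T[:3,:3])[0],T[:3,3],K,np.array(s["D"],float)); print(p,q.ravel().round(1))
z=s["z_map"]
for v in range(200,410,20): print(v,[round(float(z[v,u]),3) for u in range(296,356,6)])
cv2.imwrite("pics/w2z.png",cv2.resize(s["color"][180:420,200:460,::-1],None,fx=2.5,fy=2.5,interpolation=cv2.INTER_CUBIC))
```

```text
(0, 0, 0) [322.5 267.1]
(-0.0187, 0, 0) [322.3 280.3]
(-0.0267, 0, 0) [322.3 286.8]
(-0.0267, 0.04, 0) [322.1 204.5]
(-0.0267, -0.04, 0) [322.5 358.3]
(0, 0, 0.008) [337.  267.1]
(-0.0187, 0, 0.008) [338.3 280.3]
200 [0.193, 0.194, 0.193, 0.174, 0.174, 0.174, 0.175, 0.178, 0.194, 0.193]
220 [0.199, 0.196, 0.16, 0.158, 0.159, 0.158, 0.158, 0.159, 0.196, 0.196]
240 [0.199, 0.2, 0.164, 0.162, 0.162, 0.161, 0.161, 0.161, 0.198, 0.2]
260 [0.193, 0.193, 0.167, 0.163, 0.163, 0.165, 0.163, 0.164, 0.192, 0.193]
280 [0.196, 0.196, 0.195, 0.15, 0.151, 0.151, 0.149, 0.15, 0.196, 0.196]
300 [0.14, 0.14, 0.131, 0.13, 0.13, 0.13, 0.129, 0.131, 0.141, 0.139]
320 [0.111, 0.111, 0.115, 0.117, 0.117, 0.117, 0.118, 0.117, 0.114, 0.111]
340 [0.103, 0.103, 0.102, 0.104, 0.121, 0.118, 0.107, 0.103, 0.103, 0.102]
360 [0.084, 0.086, 0.086, 0.1, 0.122, 0.121, 0.109, 0.093, 0.086, 0.085]
380 [0.077, 0.078, 0.088, 0.111, 0.234, 0.233, 0.112, 0.093, 0.082, 0.079]
400 [0.073, 0.077, 0.08, 0.082, 0.082, 0.081, 0.083, 0.081, 0.081, 0.072]
```

View pics/w2z.png

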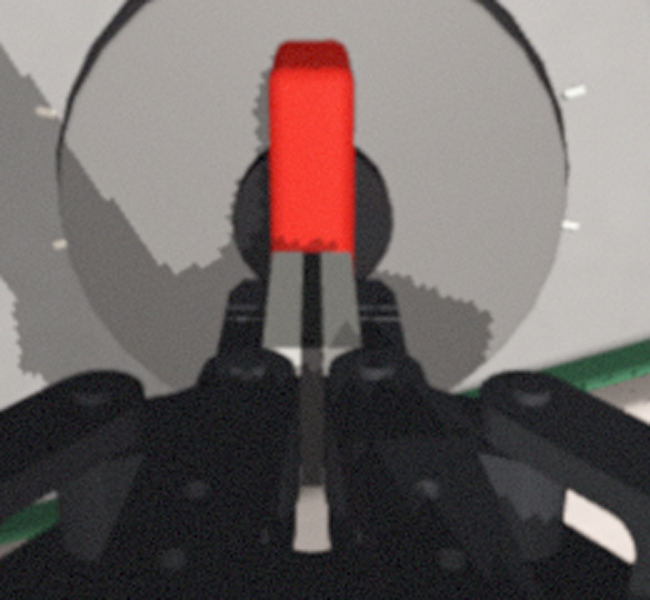

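Run:
```python
from h import *
from workcell import get_obs,snapshot
o=get_obs();s=snapshot("wrist");Rt=(np.eye(3),np.zeros(3))
print(o["opening"],o["t"])
for v in range(250,350,8):
    print(v)
    for u in (312,318,324,330,338):
        m=np.zeros((480,640),bool);m[v,u]=1
        print("   ",u,cloud(s,m,Rt)[0].round(4).tolist(),s["color"][v,u])
```

```text
-0.0021207973225995853 3.55
250
    312 [[-0.0278, 0.0189, -0.0047]] [238  57  47]
    318 [[-0.0277, 0.0189, -0.0019]] [248  60  51]
    324 [[-0.0282, 0.019, 0.0009]] [247  61  48]
    330 [[-0.0272, 0.0187, 0.0036]] [248  67  53]
    338 [[-0.0264, 0.0184, 0.0074]] [234  54  42]
258
    312 [[-0.027, 0.0147, -0.0048]] [237  52  41]
    318 [[-0.0266, 0.0146, -0.002]] [249  64  52]
    324 [[-0.027, 0.0147, 0.0008]] [248  64  52]
    330 [[-0.0269, 0.0147, 0.0037]] [248  64  51]
    338 [[-0.0266, 0.0146, 0.0074]] [233  50  44]
266
    312 [[-0.0282, 0.0112, -0.0048]] [235  52  39]
    318 [[-0.0265, 0.0105, -0.002]] [248  61  46]
    324 [[-0.0269, 0.0107, 0.0008]] [248  63  54]
    330 [[-0.0271, 0.0108, 0.0037]] [248  64  52]
    338 [[-0.0272, 0.0108, 0.0074]] [230  39  28]
274
    312 [[-0.0281, 0.0071, -0.0048]] [206  44  36]
    318 [[-0.0276, 0.0069, -0.002]] [245  61  47]
    324 [[-0.0271, 0.0067, 0.0008]] [249  61  50]
    330 [[-0.0276, 0.0069, 0.0037]] [249  63  46]
    338 [[-0.0273, 0.0068, 0.0075]] [231  43  39]
282
    312 [[-0.0453, 0.0104, -0.0042]] [123 122 118]
[... 1462 characters left out ...]
0.0857, 0.0114, -0.0029]] [35 32 41]
    318 [[-0.0863, 0.0118, -0.001]] [58 58 57]
    324 [[-0.0766, 0.0061, 0.0008]] [48 45 47]
    330 [[-0.0768, 0.0062, 0.0029]] [73 72 70]
    338 [[-0.0858, 0.0115, 0.0052]] [29 30 33]
338
    312 [[-0.0894, 0.0109, -0.0028]] [17 25 21]
    318 [[-0.0854, 0.0084, -0.001]] [30 31 32]
    324 [[-0.0764, 0.0028, 0.0008]] [52 46 46]
    330 [[-0.082, 0.0063, 0.0028]] [26 27 27]
    338 [[-0.09, 0.0113, 0.005]] [28 27 32]
346
    312 [[-0.0945, 0.0115, -0.0026]] [31 31 36]
    318 [[-0.0865, 0.0062, -0.001]] [23 22 22]
    324 [[-0.0772, 0.0002, 0.0008]] [54 50 52]
    330 [[-0.0855, 0.0056, 0.0027]] [30 31 34]
    338 [[-0.0942, 0.0112, 0.0049]] [22 23 26]
```

Run:
```python
from h import *
from workcell import get_obs,snapshot
s=snapshot("scene");pickle.dump(s,open("s1.pkl","wb"))
print(get_obs()["tool_pos"])
cv2.imwrite("pics/s1.png",cv2.resize(s["color"][130:290,270:430,::-1],None,fx=3.7,fy=3.7,interpolation=cv2.INTER_CUBIC))
K=np.array([[s["fx"],0,s["cx"]],[0,s["fy"],s["cy"]],[0,0,1]])
for z in (.131,.15,.173,.204,.25):
    q,_=cv2.projectPoints(np.array([[.5568,.0785,z]]),cv2.Rodrigues(np.array(s["R"]))[0],np.array(s["t"]),K,np.array(s["D"],float));q=q.ravel(); print(z,q.round(1),((q-[270,130])*3.7).round())
```

```text
[0.55680319 0.07846059 0.13113978]
0.131 [348.2 239.8] [289. 406.]
0.15 [348.6 234.6] [291. 387.]
0.173 [349.  228.1] [292. 363.]
0.204 [349.6 219. ] [294. 329.]
0.25 [350.5 204.8] [298. 277.]
```

View pics/s1.png

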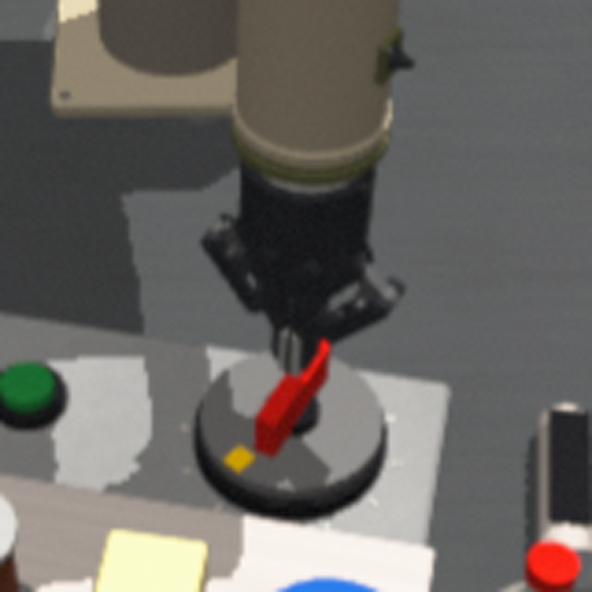

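Run:
```python
from h import *
o,s=pickle.load(open("w1.pkl","rb"))
P,u,v=cloud(s,s["z_map"]>0,(np.eye(3),np.zeros(3)))
n=(P[:,0]<0.0)&(abs(P[:,2])<.07)
for a,b in ((150,222),(425,490)):
    k=n&(u>a)&(u<b)&(v>285)&(v<360); Q=P[k]; i=np.argsort(-Q[:,0])[:8]
    print(Q[i].round(4).tolist(), np.c_[u[k],v[k]][i].tolist())
```

```text
[[-0.0521, 0.0039, -0.0418], [-0.0523, -0.002, -0.0419], [-0.0523, 0.0045, -0.0417], [-0.0524, -0.001, -0.0418], [-0.0525, -0.0014, -0.0418], [-0.0526, -0.0013, -0.0421], [-0.0527, 0.0037, -0.0417], [-0.0527, -0.0045, -0.042]] [[220, 303], [221, 316], [220, 302], [221, 314], [221, 315], [220, 315], [220, 304], [221, 322]]
[[-0.0514, -0.0026, 0.0442], [-0.0522, 0.0043, 0.0438], [-0.0523, 0.007, 0.044], [-0.0526, -0.0061, 0.0438], [-0.0526, -0.001, 0.0438], [-0.0527, -0.007, 0.0439], [-0.0527, -0.0065, 0.0438], [-0.0529, -0.0083, 0.0439]] [[428, 316], [429, 302], [430, 296], [427, 325], [428, 314], [427, 327], [427, 326], [427, 330]]
```

The wrist depth shows the shut fingertips about 40 mm behind the reported TCP, at z about 0.171. The scene view agrees: the tips are at (290,365) in the crop, above the wing. So the jaws closed above the wing and touched nothing. I'll reopen and go about 38 mm lower, in steps.

Emit:
carry_out:
  moves: [0,0,0,0,0,0,1,0,0,0,0,0,0,1,0,0,0,0,0,0,1,0,0,0,0,0,0,1,0,0,0,0,0,0,1,0,0,0,0,0,0,1,0.01,0,0,0,0,0,1,0.02,0,0,0,0,0,1,0.03,0,0,0,0,0,1,0.036,0,0,0,0,0,1,0.038,0,0,0,0,0,1,0.038,0,0,0,0,0,1]

```text
t: 4.65
tool_pos: [0.5559, 0.0784, 0.0917]
eef_rot: [-0.354, 0.613, 0.354, 0.611]
ft_force: [0.1, 0.7, -0.2]
opening: 0.993
```

Emit:
carry_out:
  moves: [0,0,0,0,0,0,0.5,0,0,0,0,0,0,0.4,0,0,0,0,0,0,0.3,0,0,0,0,0,0,0.2,0,0,0,0,0,0,0.1,0,0,0,0,0,0,0,0,0,0,0,0,0,0,0,0,0,0,0,0,0]
  squeeze: 60

```text
t: 5.32
tool_pos: [0.5571, 0.0785, 0.0936]
eef_rot: [-0.354, 0.612, 0.354, 0.612]
ft_force: [-0.9, -0.1, 3.6]
opening: 0.178
```

Run:
```python
from h import *
from workcell import get_obs,snapshot
o=get_obs(); print(o["t"],o["tool_pos"],jawyaw(o),o["opening"],o["ft_force"],o["moment"])
s=snapshot("wrist"); cv2.imwrite("pics/w3.png",s["color"][:,:,::-1])
P,u,v=cloud(s,s["z_map"]>0,(np.eye(3),np.zeros(3)))
k=(abs(P[:,1]-.0105)<.0012)&(abs(P[:,2])<.025)&(u>280)&(u<365); Q=P[k]; print(Q[np.argsort(-Q[:,0])[:6]].round(4))
```

```text
5.3167 [0.55707738 0.0785057  0.09361905] 60.10478313710392 0.17849541301371197 [-0.9302862  -0.08534817  3.6363378 ] [0.0280195  0.13845037 0.02035327]
[[-0.0261  0.0104 -0.0139]
 [-0.0264  0.011   0.0183]
 [-0.0264  0.0115 -0.0157]
 [-0.0265  0.0115  0.0178]
 [-0.0266  0.0106 -0.019 ]
 [-0.0266  0.0096  0.0179]]
```

View pics/w3.png

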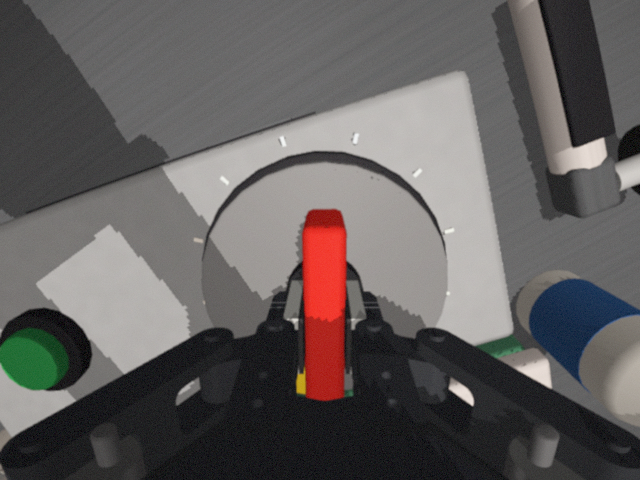

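The jaws now hold the wing: opening 0.178 is about 15 mm, against a 16 mm bar. The wing sits between the pads at (325,300). I'll turn clockwise (+rx) through the first click.

Emit:
carry_out:
  moves: [0,0,0,0.08,0,0,0,0,0,0,0.16,0,0,0,0,0,0,0.24,0,0,0,0,0,0,0.32,0,0,0,0,0,0,0.4,0,0,0,0,0,0,0.47,0,0,0,0,0,0,0.54,0,0,0,0,0,0,0.61,0,0,0,0,0,0,0.68,0,0,0,0,0,0,0.75,0,0,0,0,0,0,0.82,0,0,0,0,0,0,0.86,0,0,0]
  squeeze: 80

```text
t: 6.37
tool_pos: [0.5573, 0.0787, 0.0937]
eef_rot: [-0.065, 0.704, 0.065, 0.704]
ft_force: [-0.6, 1.5, 3.2]
opening: 0.173
```

Emit:
carry_out:
  moves: [0,0,0,0,0,0,0,0,0,0,0,0,0,0,0,0,0,0,0,0,0,0,0,0,0,0,0,0]

```text
t: 6.7
tool_pos: [0.5573, 0.0787, 0.0937]
eef_rot: [-0.067, 0.704, 0.067, 0.704]
ft_force: [-0.6, 1.2, 4.7]
opening: 0.173
```

```bash
cat >> h.py <<'E'
def check(tag):
    from workcell import get_obs,snapshot
    o=get_obs(); print(o["t"],o["tool_pos"].round(4),"wing(jaw-90)",(jawyaw(o)-90).round(1),"open",o["opening"].round(3),o["ft_force"].round(1),o["moment"].round(2),"j6",o["joint_pos"][5].round(2))
    for n in ("top","scene"):
        s=snapshot(n); cv2.imwrite(f"pics/{n}_{tag}.png",s["color"][:,:,::-1])
        h=cv2.cvtColor(s["color"],cv2.COLOR_RGB2HSV).astype(int)
        m=(abs(h[...,0]-26)<8)&(h[...,1]>130)&(h[...,2]>60)
        nn,l,st,ce=cv2.connectedComponentsWithStats(m.astype(np.uint8))
        for i in range(1,nn):
            if st[i,4]<4: continue
            P,u,v=cloud(s,l==i)
            if len(P)<4: continue
            p=np.median(P,0); d=p[:2]-[.5565,.0798]; r=np.hypot(*d)
            if .03<r<.07 and p[2]<.14: print(n,ce[i].round(),len(P),p.round(4),"r",r.round(4),"pointer ang",np.degrees(np.arctan2(d[1],d[0])).round(1))
E
python3 -c "
from h import *
check('c1')"
```

```text
Traceback (most recent call last):
  File "h.py", line 25, in check
    o=get_obs(); print(o["t"],o["tool_pos"].round(4),"wing(jaw-90)",(jawyaw(o)-90).round(1),"open",o["opening"].round(3),o["ft_force"].round(1),o["moment"].round(2),"j6",o["joint_pos"][5].round(2))
                                                                                                   ^^^^^^^^^^^^^^^^^^
AttributeError: 'float' object has no attribute 'round'
```

```bash
sed -i 's/o\["opening"\].round(3)/round(o["opening"],3)/' h.py
python3 -c "
from h import *
check('c1')"
```

```text
6.7 [0.5573 0.0787 0.0937] wing(jaw-90) -79.1 open 0.173 [-0.6  1.2  4.7] [ 0.26 -0.01 -0.  ] j6 -0.14
top [301. 242.] 7 [0.5713 0.0373 0.1243] r 0.045 pointer ang -70.8
scene [328. 247.] 39 [0.5727 0.0298 0.1255] r 0.0526 pointer ang -72.1
```

View pics/scene_c1.png

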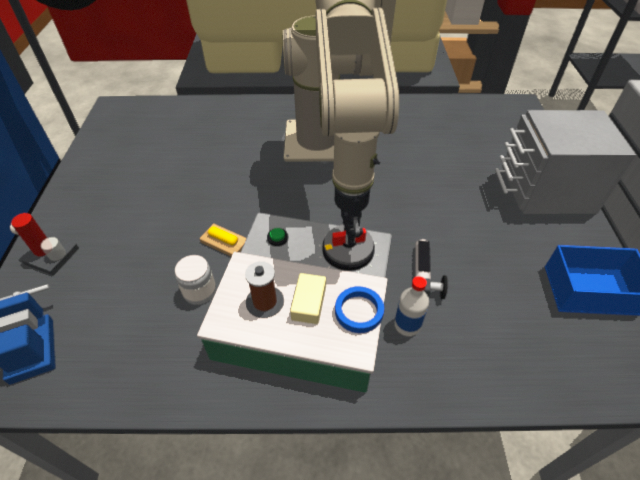

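One click done: the pointer moved from about -43.5° to -72°, seen at (328,247) in the scene view. Next click: wing to about -110°.

Emit:
carry_out:
  moves: [0,0,0,0.07,0,0,0,0,0,0,0.14,0,0,0,0,0,0,0.21,0,0,0,0,0,0,0.28,0,0,0,0,0,0,0.35,0,0,0,0,0,0,0.42,0,0,0,0,0,0,0.49,0,0,0,0,0,0,0.54,0,0,0,0,0,0,0.54,0,0,0,0,0,0,0.54,0,0,0,0,0,0,0.54,0,0,0,0,0,0,0.54,0,0,0]

```text
t: 7.8
tool_pos: [0.5574, 0.0786, 0.0937]
eef_rot: [0.123, 0.696, -0.122, 0.697]
ft_force: [0.1, 2.2, 5.0]
opening: 0.171
```

```bash
python3 -c "
from h import *
check('c2')"
```

```text
7.8 [0.5574 0.0786 0.0937] wing(jaw-90) -109.9 open 0.171 [0.1 2.2 5. ] [ 0.32 -0.21  0.04] j6 0.4
top [301. 255.] 18 [0.5452 0.0363 0.1242] r 0.0449 pointer ang -104.5
scene [328. 238.] 36 [0.5452 0.0301 0.1251] r 0.0509 pointer ang -102.8
```

Two clicks: the pointer is at -103°. On to the third.

Emit:
carry_out:
  moves: [0,0,0,0.07,0,0,0,0,0,0,0.14,0,0,0,0,0,0,0.21,0,0,0,0,0,0,0.28,0,0,0,0,0,0,0.35,0,0,0,0,0,0,0.42,0,0,0,0,0,0,0.49,0,0,0,0,0,0,0.53,0,0,0,0,0,0,0.53,0,0,0,0,0,0,0.53,0,0,0,0,0,0,0.53,0,0,0,0,0,0,0.53,0,0,0]

```text
t: 8.9
tool_pos: [0.5576, 0.0786, 0.0937]
eef_rot: [0.301, 0.64, -0.3, 0.64]
ft_force: [2.1, 1.4, 5.0]
opening: 0.172
```

```bash
python3 -c "
from h import *
check('c3')"
```

```text
8.9 [0.5576 0.0786 0.0937] wing(jaw-90) -140.3 open 0.172 [2.1 1.4 5. ] [ 0.28 -0.45 -0.02] j6 0.93
top [297. 268.] 66 [0.5226 0.0429 0.124 ] r 0.0501 pointer ang -132.6
scene [332. 231.] 25 [0.5254 0.0395 0.1257] r 0.0509 pointer ang -127.7
```

Three clicks. Now the fourth.

Emit:
carry_out:
  moves: [0,0,0,0.07,0,0,0,0,0,0,0.14,0,0,0,0,0,0,0.21,0,0,0,0,0,0,0.28,0,0,0,0,0,0,0.35,0,0,0,0,0,0,0.42,0,0,0,0,0,0,0.49,0,0,0,0,0,0,0.53,0,0,0,0,0,0,0.53,0,0,0,0,0,0,0.53,0,0,0,0,0,0,0.53,0,0,0,0,0,0,0.53,0,0,0]

```text
t: 10.0
tool_pos: [0.5576, 0.0785, 0.0937]
eef_rot: [0.458, 0.538, -0.457, 0.539]
ft_force: [2.7, 0.8, 5.7]
opening: 0.174
```

```bash
python3 -c "
from h import *
check('c4')"
```

```text
10.0 [0.5576 0.0785 0.0937] wing(jaw-90) -170.7 open 0.174 [2.7 0.8 5.7] [ 0.14 -0.66 -0.02] j6 1.46
top [285. 275.] 66 [0.5088 0.0647 0.1242] r 0.05 pointer ang -162.5
```

View pics/top_c4.png

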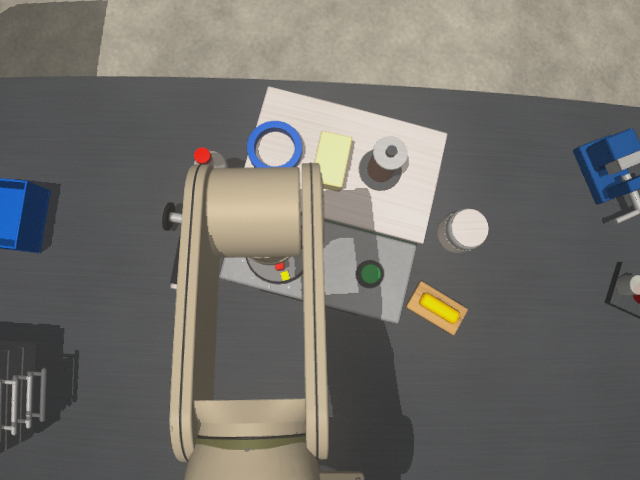

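Four clicks: the pointer is at -162.5° (expected -163.5°), seen at (285,275) in the top view. I'll release and rise.

Emit:
carry_out:
  moves: [0,0,0,0,0,0,0.5,0,0,0,0,0,0,0.9,0,0,0,0,0,0,0.9,0,0,0,0,0,0,0.9,0,0,0,0,0,0,0.9,-0.02,0,0,0,0,0,0.9,-0.05,0,0,0,0,0,0.9,-0.08,0,0,0,0,0,0.9,-0.11,0,0,0,0,0,0.9,-0.13,0,0,0,0,0,0.9,-0.13,0,0,0,0,0,0.9,-0.13,0,0,0,0,0,0.9]

```text
t: 11.1
tool_pos: [0.5578, 0.0785, 0.2248]
eef_rot: [0.459, 0.538, -0.458, 0.539]
ft_force: [0.5, -0.9, -1.1]
opening: 0.9
```

Run:
```python
from h import *
check('c5')
from workcell import get_obs,snapshot
o=get_obs(); s=snapshot("wrist"); cv2.imwrite("pics/w5.png",s["color"][:,:,::-1])
print(go((0.518,-0.095,0.18),-20.7+0), go((0.518,-0.095,0.18),-80.7))
```

```text
11.1 [0.5578 0.0785 0.2248] wing(jaw-90) -170.8 open 0.9 [ 0.5 -0.9 -1.1] [ 0.    0.02 -0.02] j6 1.46
top [285. 275.] 66 [0.5088 0.0647 0.1248] r 0.05 pointer ang -162.4
scene [340. 226.] 24 [0.5076 0.0627 0.1259] r 0.0518 pointer ang -160.7
(array([ 0.0415, -0.0649,  0.1652]), array([-1.0496, -0.0017,  0.0024])) (array([ 0.0415, -0.0649,  0.1652]), array([-0.0024, -0.0003,  0.0028]))
```

View pics/w5.png

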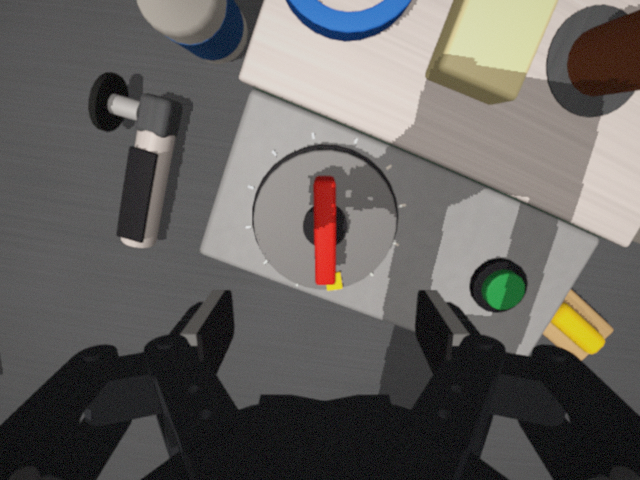

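The wrist view shows the wing free at (325,230), the pointer at (335,282) and the button at (498,285). I'll move over the button with the fingers shut.

Emit:
carry_out:
  moves: [0,-0.011,0.027,0,0,0,0.5,0,-0.022,0.055,0,0,0,0,0,-0.033,0.083,0,0,0,0,0,-0.044,0.11,0,0,0,0,0,-0.055,0.138,0,0,0,0,0,-0.065,0.165,0,0,0,0,0,-0.065,0.165,0,0,0,0,0.03,-0.065,0.165,0,0,0,0,0.06,-0.065,0.165,0,0,0,0,0.09,-0.065,0.165,0,0,0,0,0.1,-0.065,0.165,0,0,0,0,0.1,-0.065,0.165,0,0,0,0]
  squeeze: 60

```text
t: 12.25
tool_pos: [0.5156, -0.0935, 0.1186]
eef_rot: [0.457, 0.541, -0.46, 0.536]
ft_force: [0.4, 0.3, -1.5]
opening: -0.0
```

Run:
```python
from h import *
check('b1')
from workcell import get_obs,snapshot
o=get_obs(); s=snapshot("wrist"); cv2.imwrite("pics/w6.png",s["color"][:,:,::-1])
I=(np.eye(3),np.zeros(3)); P,u,v=cloud(s,masks(s)["grn"],I)
k=P[:,0]>-.1;print("green tool frame: top",np.percentile(P[k,0],20),P[k].min(0),P[k].max(0))
P,u,v=cloud(s,s["z_map"]>0,I);k=(abs(P[:,1]-.0105)<.0015)&(abs(P[:,2])<.01)&(P[:,0]<-.03); Q=P[k]; print(Q[np.argsort(-Q[:,0])[:5]].round(4))
```

```text
12.25 [ 0.5156 -0.0935  0.1186] wing(jaw-90) -170.8 open -0.0 [ 0.4  0.3 -1.5] [-0.03 -0.02  0.02] j6 1.13
top [285. 275.] 66 [0.5088 0.0647 0.1246] r 0.05 pointer ang -162.4
scene [340. 226.] 24 [0.5074 0.0628 0.1252] r 0.052 pointer ang -160.9
green tool frame: top 0.010792350020337732 [-0.04491103 -0.02039111 -0.01691892] [0.02255396 0.01885714 0.02068704]
[[-0.0417  0.0114 -0.0028]
 [-0.0419  0.0115  0.0041]
 [-0.042   0.0115 -0.0045]
 [-0.0422  0.0116  0.0024]
 [-0.0422  0.0116  0.0037]]
```

View pics/w6.png

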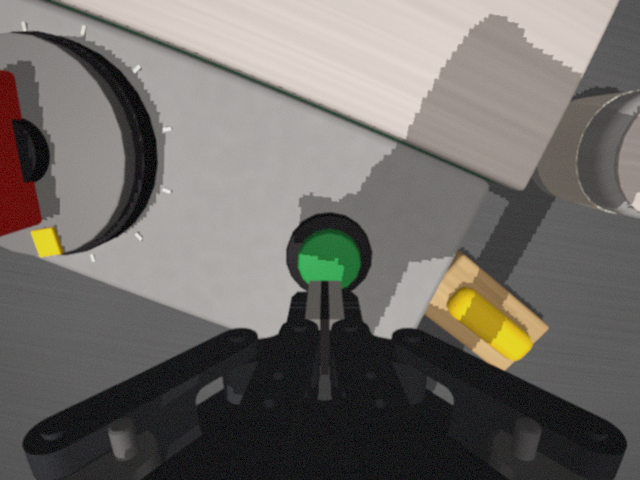

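The shut fingertips sit over the button at (327,258), with contact expected after about 46 mm. I'll descend near it, then press in small steps.

Emit:
carry_out:
  moves: [0.015,0,0.001,0,0,0,0,0.03,0,0.001,0,0,0,0,0.04,0,0.001,0,0,0,0,0.044,0,0.001,0,0,0,0,0.044,0,0.001,0,0,0,0,0.044,0,0.001,0,0,0,0]

```text
t: 12.9
tool_pos: [0.5197, -0.0958, 0.0802]
eef_rot: [0.459, 0.538, -0.458, 0.539]
ft_force: [0.1, 0.1, -0.1]
opening: -0.001
```

Emit:
carry_out:
  moves: [0.001,0,0,0,0,0,0,0.002,0,0,0,0,0,0,0.003,0,0,0,0,0,0,0.004,0,0,0,0,0,0,0.004,0,0,0,0,0,0,0.004,0,0,0,0,0,0]

```text
t: 13.4
tool_pos: [0.5191, -0.0957, 0.0752]
eef_rot: [0.458, 0.538, -0.459, 0.538]
ft_force: [-0.2, -0.0, 0.5]
opening: -0.002
```

Emit:
carry_out:
  moves: [0.001,0,0,0,0,0,0,0.002,0,0,0,0,0,0,0.003,0,0,0,0,0,0,0.004,0,0,0,0,0,0,0.004,0,0,0,0,0,0]

```text
t: 13.82
tool_pos: [0.5192, -0.0958, 0.0712]
eef_rot: [0.459, 0.538, -0.458, 0.538]
ft_force: [-0.2, 0.0, 1.3]
opening: 0.002
```

Emit:
carry_out:
  moves: [0.001,0,0,0,0,0,0,0.002,0,0,0,0,0,0,0.003,0,0,0,0,0,0,0.003,0,0,0,0,0,0,0.003,0,0,0,0,0,0]

```text
t: 14.23
tool_pos: [0.5192, -0.0958, 0.0684]
eef_rot: [0.459, 0.538, -0.458, 0.538]
ft_force: [-1.3, 1.0, 3.7]
opening: 0.002
```

Emit:
carry_out:
  moves: [0.001,0,0,0,0,0,0,0.002,0,0,0,0,0,0,0.002,0,0,0,0,0,0,0.002,0,0,0,0,0,0]

```text
t: 14.57
tool_pos: [0.5193, -0.0958, 0.0669]
eef_rot: [0.459, 0.538, -0.458, 0.538]
ft_force: [-3.3, 0.9, 9.1]
opening: -0.002
```

Emit:
carry_out:
  moves: [0.001,0,0,0,0,0,0,0.001,0,0,0,0,0,0,0.001,0,0,0,0,0,0]

```text
t: 14.82
tool_pos: [0.5194, -0.0958, 0.0668]
eef_rot: [0.459, 0.538, -0.458, 0.539]
ft_force: [-8.1, 1.6, 17.0]
opening: 0.001
```

The button is on its stop: z stayed at about 0.067 while the force rose from 9 to 17 N. I'll let go and rise clear.

Emit:
carry_out:
  moves: [-0.005,0,0,0,0,0,0,-0.015,0,0,0,0,0,0,-0.04,0,0,0,0,0,0,-0.07,0,0,0,0,0,0,-0.1,0,0,0,0,0,0,-0.13,0,0,0,0,0,0,-0.16,0,0,0,0,0,0,-0.18,0,0,0,0,0,0,-0.18,0,0,0,0,0,0,-0.18,0,0,0,0,0,0,-0.18,0,0,0,0,0,0]

```text
t: 15.73
tool_pos: [0.5187, -0.0956, 0.2443]
eef_rot: [0.458, 0.539, -0.459, 0.538]
ft_force: [-0.2, 0.1, -0.3]
opening: -0.003
```

Run:
```python
from h import *
check('f')
from workcell import get_obs,snapshot
o=get_obs(); s=snapshot("wrist"); cv2.imwrite("pics/w7.png",s["color"][:,:,::-1])
P,u,v=cloud(s,masks(s)["grn"],(Ro.from_quat(o["eef_rot"]).as_matrix(),o["tool_pos"])); print("button z",np.percentile(P[:,2],[50,85]),P.mean(0))
```

```text
15.7333 [ 0.5187 -0.0956  0.2443] wing(jaw-90) -170.8 open -0.003 [-0.2  0.1 -0.3] [-0.   -0.02 -0.01] j6 1.13
top [285. 275.] 66 [0.5089 0.0647 0.1244] r 0.05 pointer ang -162.4
scene [340. 226.] 24 [0.5082 0.0628 0.1248] r 0.0512 pointer ang -160.6
button z [0.11212563 0.11295716] [ 0.51974101 -0.09640926  0.11178108]
```

View pics/w7.png

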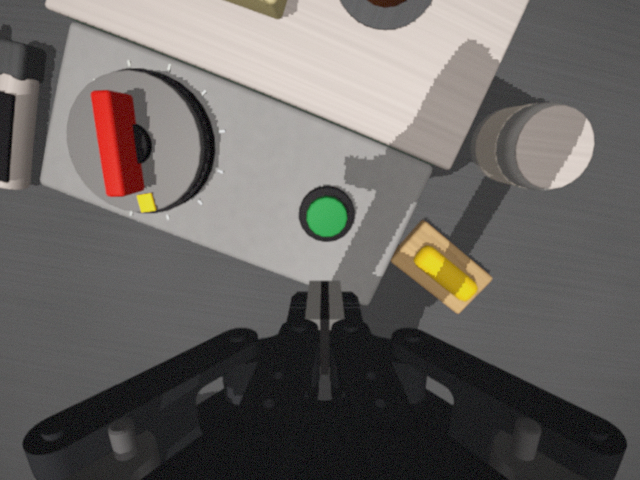

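View pics/scene_f.png

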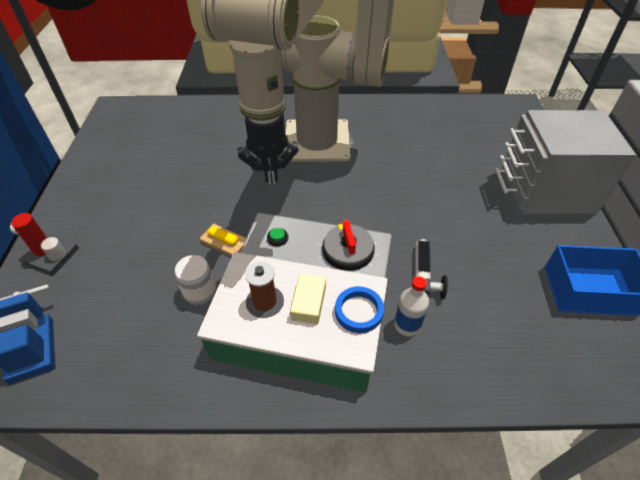

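The views show the pointer on its stop (wrist view, 147,203), the button back out at z 0.112–0.113 (327,215), and the loose things where they were. I'll hand in.

```bash
python3 -c "
from workcell import close_job
print(close_job())"
```

```text
the job is handed in; nothing more can be done
None
```

I turned the dial four clicks clockwise, let go of the wing, then pressed the green button fully in and released it. I handed the job in at about 15.7 s of robot time.

- **Dial:** I checked the yellow pointer after every click. It went from about -43.5° to -72°, -103°, -130° and -162°, against an expected final -163.5°. It still read -162.4° (top camera) and -160.6° (scene camera) after the button press. At the third click the two cameras differed by about 5°, but the top camera fitted the stop.
- **Button:** I pressed it onto its stop: the tool height stayed at about 0.067 m while the force rose from 9 to 17 N. After release the button top was back at its starting height of 0.112–0.113 m.
- **Fingertips disagreed with the given TCP:** the real fingertips are about 40 mm behind the reported TCP. The first grasp therefore closed on air above the wing, touching nothing. I measured the offset with the wrist camera, confirmed it in the scene view and used it for the rest of the job.
- **Surroundings:** in the last views the loose things looked unmoved, and the arm was clear of everything. I judged this by eye and did not measure their positions.

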